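# Rake a fallen cane stick out from behind the scale

### The arm

A 7-joint arm with a two-finger parallel gripper is mounted at the origin on the work surface. World frame = base frame: x ahead of the robot, y to its left, z up, the work surface at z = 0. Lengths are in m, angles in rad, forces in N, time in s.
With the tool pointing down it reaches from about 0.425 to 0.875 m from the base axis. Payload 8.4 kg.
Tool frame: the origin (TCP) lies at the very end of the fingers, on their centre line; the grasp point (between the pads) lies 19 mm behind it; z points along the fingers, y is the line along which they close (so a half turn about z gives the same grasp; the last joint's range is limited). The gripper opens to 87 mm and grips with 3 to 60 N. Pads are 19 mm wide; open, the fingers measure 117 mm over their backs; the gripper's body (75 mm by 190 mm) begins 51 mm behind the grasp point.
Start: joints at [1.049, 0.333, 0.04, 1.465, -0.013, 1.343, -0.059], TCP at [0.267, -0.593, 0.223] pointing down, gripper open.
Joint ranges: [-2.58, 2.58], [-0.38, 2.09], [-1.3, 1.39], [0.25, 2.4], [-1.5, 4.64], [0.08, 2.09], [-2.65, 2.65]. Speed limits (rad/s): [2.22, 2.22, 2.79, 2.79, 3.14, 3.14, 3.14].

### API

Orientations are given as a rotation vector (axis times angle).
In Python, from workcell import r, eyes, ticket gives the robot as it stands. The module is installed in compiled form; this text tells all that it offers.
- The arm moves only by the shell command python3 -m creep 'ROWS' [FORCE]. ROWS is a JSON object of lists of equal length, an entry for each row: "grip": the closure in counts, from 0 (fully open) to 255 (shut); "xyz": the shift along the world's x, y, z in cm, a list of three; "twist": the turn, a rotation vector about the world's x, y, z in rad, a list of three. A call has 1 to 8 rows; each row is the pose to reach, as a shift and turn from the pose commanded when the call began; what a row does not reach only later rows make up. A row lasts 1/12 s, in which the tool goes at most 41.7 mm and 7.16 degrees, less where a joint would pass 70% of its speed; a pose out of reach is approached as far as the arm can. A call with a gripper value outside its range is refused whole. The fingers move at their own pace and stop on an object; FORCE is the grip in N (left out, the last holds). Time passes only in rows, so rows that repeat a pose let the fingers close. It gives the time, the measured TCP pose, the force, the opening and the grip force at its end, in the units of the state.
- r.sense(): the state, without advancing time (a new reading comes with each control period).
- eyes.get_image(name): name is "scene" or "top" or "wrist"; returns the picture (400x640x3 uint8, red, green, blue); there is no depth.
- eyes.camera_model(name): a dict with "camera_matrix" (3x3 intrinsics, pixels), "view" (4x4, takes a point from world to camera coordinates). Camera axes: x right, y down, z forward; pixel columns grow to the right and rows downward; lengths in m; the calibration is good to about 2 mm. A picture is of the moment at which its call begins: read the wrist's pose just before it. camera_model takes no time and is no camera call; for the wrist camera it gives the pose at the moment of the call.
- ticket.sign_off(): hands the job in; it is judged then, once.
The state is a dict: "time": time; "joint_positions": joint angles; "qd": joint speeds; "tau": joint torques, N m; "tool_pos": TCP position; "tcp_rot": TCP orientation; "contact_force": force on the tool from outside, world axes, zero at the start; "wrist_torque": the same for the moment, N m; "finger_gap": finger opening in m; "finger_force": force on a finger pad.
Only numpy, scipy, OpenCV 4.12 (cv2) and the standard library are available. Lean on these libraries where they do the work, as an engineer would, in place of code of your own. Each camera call takes 0.05 s, during which the arm holds its last target. There are 200 camera calls.

### The job

A peeled cane stick has dropped into the narrow gap between the counter scale and the vacuum packer. Rake it right out of the open end of the gap along the counter with the bent-ended hook, not with the fingers, and lay the hook down on the open counter. Then pick the stick up and lay it gently in the white tub with the other peeled sticks, leaving everything else where it is.

Things in the scene. Friction and masses are not known exactly. Their poses are not given: they have to be found in the camera images.
- hook: Drawing hook, 0.12 kg, 390 mm long: wooden handle, then an 8 mm aluminium rod, its far end bent down into a flattened foot. It stands foot-down on the counter, on the handle's rear edge and the foot; handle and rod slope up 0.13 rad to the bend. Origin at counter level under the handle's grip, 70 mm ahead of its rear end; +x level from handle to foot, z up. Balances about 100 mm ahead of the origin.
- hook_grip (a point): middle of the handle's grip, 22 mm above the hook's origin. Handle: straight, flat-sided, 130 long, 24 wide, 28 high. Held here with a firm grip (40 N) the hook keeps its tilt.
- hook_foot (a point): Middle of the foot's lower edge, at x = 320 mm, z = 0 in the hook's frame. The foot is 22 mm wide (y), 5 thick (x) and upright as the hook stands, 70 mm high to the top of the bend. The rod's underside is 61 mm above the foot's edge at the bend, 50 mm at 90 mm back from the foot, 28 mm where it enters the handle (60 mm ahead of the origin).
- stick: The dropped stick: peeled straw-coloured sugar cane, rigid, eight-sided, 90 mm long, 28 thick, about 0.06 kg. Origin at its centre, y along its length, +y into the gap. It lies on the counter in the gap, roughly along it, its nearer end 35 to 120 mm in from the gap's open end.
- scale: Counter scale, fixed: 260 deep (x), 300 wide (y), 95 high. Origin under its centre, +x towards the packer, z up. Its rear face (x = +130 mm) is the near wall of the gap. The gap runs along y from its open end at y = -150 mm to y = +150 mm, where a carton closes it; its floor is the bare counter.
- packer_corner (a point): Chamber vacuum packer, fixed: 340 deep (x), 440 wide (y), 145 high in front, 212 at the lid, axes parallel to the scale's. This point is its front corner at counter level by the gap's open end: the packer reaches from it along +x and +y. Its front face (along y from here) is the far wall of the gap, which is 50 to 58 mm wide. The corner lies within 25 mm of level (y) with the scale's end.
- tub: White open tub, fixed: 400 long (x) by 300 (y) over the rim, 120 high; inside 368 by 268, floor 4 mm thick. Origin under its centre. Two peeled sticks lie in its half towards its own -x; the other half is empty.
- pan_stick: peeled stick 100 mm long, 28 thick, lying on the scale's pan; origin at its centre. To be left there.
- cane_end: short unpeeled brown piece of cane, 75 mm long, 32 thick, lying on the counter between the hook and the tub; origin at its centre. Not part of the job.
- bowl: small steel bowl, 100 mm across, 45 high, between the scale and the hook's handle; origin under its centre
- bottle: closed white plastic bottle, 62 mm across, 170 high, at the back of the counter; origin under its centre
There are look-alikes about, which are no part of the job. Leave any purple look-alike of the stick alone.

How it is judged:
On the way, in this order (a step that is already met when the one before it is completed fails the run):
1. the hook's foot is down in the gap (x of hook_foot in the frame of scale between 0.12 and 0.2 m and y of hook_foot in the frame of scale above -0.13 m and height (world z) of hook_foot below 0.025 m), for 0.1 s.
2. the stick lies on the counter, wholly outside the open end of the gap (y of stick in the frame of scale below -0.19 m and height (world z) of stick below 0.03 m), for 0.1 s.
At the end, for the whole second after the job is handed in: The stick lies at rest inside the tub, its centre below 80 mm over the counter; the hook lies at rest on the counter (its origin and the foot's lower edge below 40 mm), out of the gap and not in the tub; both are released (x of stick in the frame of tub between -0.185 and 0.185 m and y of stick in the frame of tub between -0.135 and 0.135 m and z of stick in the frame of tub below 0.08 m and linear speed of each of stick, hook below 0.03 m/s and angular speed of each of stick, hook below 0.3 rad/s and height (world z) of each of hook, hook_foot below 0.04 m and not (x of hook_foot in the frame of scale between 0.12 and 0.2 m and y of hook_foot in the frame of scale between -0.14 and 0.17 m) and not (x of hook in the frame of tub between -0.2 and 0.2 m and y of hook in the frame of tub between -0.15 and 0.15 m)); the robot touches nothing.
It fails at once if the fingers or the arm touch the stick while it is still in the gap ((x of stick in the frame of scale between 0.12 and 0.2 m and y of stick in the frame of scale between -0.15 and 0.17 m and height (world z) of stick below 0.09 m) and contact force between any of the fingers, the arm and stick above 0.3 N).
It fails at once if the stick is thrown or dropped into the tub from above its rim (faster than 1.4 m/s) (linear speed of stick above 1.4 m/s).
It fails at once if a bystander is shoved or knocked over (moved more than 40 mm) (distance of any of pan_stick, cane_end, bowl, bottle from where it was at the start of the episode above 0.04 m).
It also fails if it takes over 72 s, if anything falls off the work surface, if the arm or the gripper's body presses on something with over 40 N, if the wrist force passes 120 N, or if a joint passes its speed limit or range.

## Working session

There is one attempt and no reset: what is moved stays moved. The work goes in short steps, Python scripts to look and compute and a shell command to move; the robot and the scene stay as the last step left them, time stands still between calls to the robot, and variables do not carry over. Pictures are saved under pics/ and viewed, at most 12 in all, crops included, and the job is handed in when it is done.

```bash
mkdir -p pics
cat > h.py <<'E'
import numpy as np, cv2
from workcell import r, eyes, ticket
def snap(n,f):
    m=eyes.camera_model(n); im=eyes.get_image(n); cv2.imwrite('pics/'+f,im[:,:,::-1]); np.savez('pics/'+f+'.npz',K=m['camera_matrix'],V=m['view']); return im
def cast(f,uv,z):
    d=np.load('pics/'+f+'.npz');K,V=d['K'],d['V'];R,t=V[:3,:3],V[:3,3];c=-R.T@t
    out=[]
    for u,v in uv:
        q=R.T@np.linalg.inv(K)@[u,v,1]; out.append((c+q*(z-c[2])/q[2]))
    return np.array(out)
def proj(f,P):
    d=np.load('pics/'+f+'.npz');K,V=d['K'],d['V'];p=(V[:3,:3]@np.atleast_2d(P).T+V[:3,3:4]);p=K@p;return (p[:2]/p[2]).T
E
python3 - <<'E'
from h import *
snap('top','top0.png');snap('scene','scene0.png')
s=r.sense();print(s['tool_pos'],s['tcp_rot'],s['time'])
E
```

```text
[ 0.26650713 -0.59236694  0.2217571 ] [-3.07025002e+00 -6.58902186e-01  6.19095741e-04] 0.1
```

View pics/top0.png

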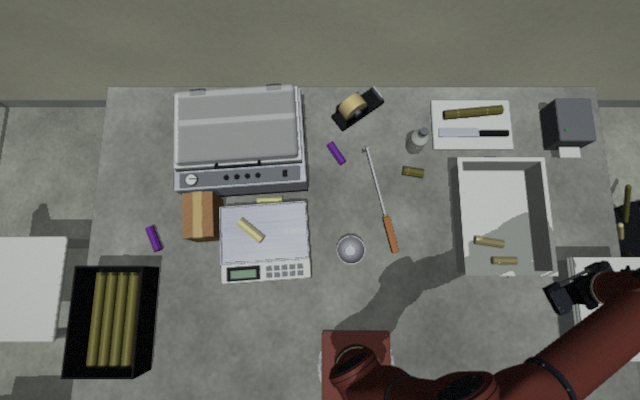

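View pics/scene0.png

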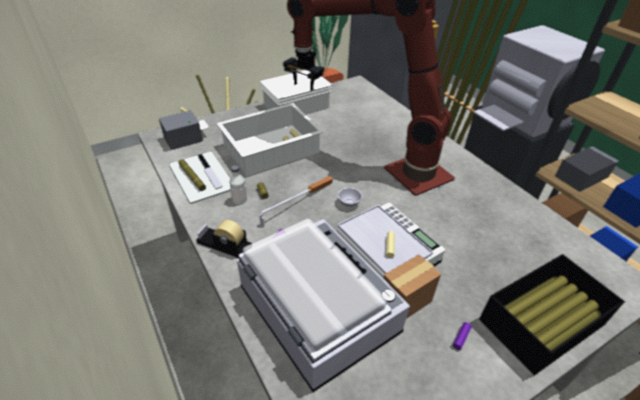

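The top view shows the scale at (265,242), the dropped stick in the gap at (268,199), the gap open to the right at about u=308, the hook handle at (391,235) with its foot at (366,150), and the tub at (500,215). Next I'll measure from an enlarged crop.

Run:
```python
from h import *
im=cv2.imread('pics/top0.png')
c=im[135:260,205:425]; cv2.imwrite('pics/crop1.png',cv2.resize(c,None,fx=3.6,fy=3.6,interpolation=cv2.INTER_CUBIC))
f='top0.png'
print('mm/px',cast(f,[(300,200),(301,200),(300,201)],0))
print('pan/tub',cast(f,[(450,158),(549,158),(450,275),(549,275)],.12))
hsv=cv2.cvtColor(im,cv2.COLOR_BGR2HSV)
m=cv2.inRange(hsv,(5,120,80),(16,255,255))
for c in cv2.findContours(m,0,2)[0]:
    if cv2.contourArea(c)>60: print('orange',cv2.minAreaRect(c), cast(f,[cv2.minAreaRect(c)[0]],.036))
m=cv2.inRange(hsv,(22,60,120),(32,255,255))
for c in cv2.findContours(m,0,2)[0]:
    if cv2.contourArea(c)>20: print('straw',cv2.minAreaRect(c), cast(f,[cv2.minAreaRect(c)[0]],.028))
```

```text
mm/px [[0.57046424 0.1943395  0.        ]
 [0.57046383 0.1906787  0.        ]
 [0.56673869 0.1942951  0.        ]]
pan/tub [[ 0.69405515 -0.3256644   0.12      ]
 [ 0.6940543  -0.66548336  0.12      ]
 [ 0.30076803 -0.30015641  0.12      ]
 [ 0.3006737  -0.6200232   0.12      ]]
orange ((390.26922607421875, 234.15383911132812), (36.39790344238281, 6.227111339569092), 74.74488067626953) [[ 0.44154863 -0.12586108  0.036     ]]
straw ((505.5, 261.0), (4.0, 23.0), 90.0) [[ 0.34883373 -0.52513615  0.028     ]]
straw ((489.5173034667969, 240.3872528076172), (27.750438690185547, 4.409658432006836), 8.746161460876465) [[ 0.42038633 -0.47557213  0.028     ]]
straw ((249.83416748046875, 230.09161376953125), (28.84749412536621, 7.809932231903076), 39.28940963745117) [[0.45684313 0.36862344 0.028     ]]
straw ((268.9774169921875, 199.02490234375), (5.089471340179443, 24.210660934448242), 87.27368927001953) [[0.56866318 0.30409604 0.028     ]]
straw ((197.0, 214.0), (46.0, 8.0), 90.0) [[0.51434549 0.55897164 0.028     ]]
straw ((351.1400451660156, 103.0199966430664), (13.800000190734863, 22.200000762939453), 53.13010025024414) [[0.93839753 0.00376322 0.028     ]]
```

View pics/crop1.png

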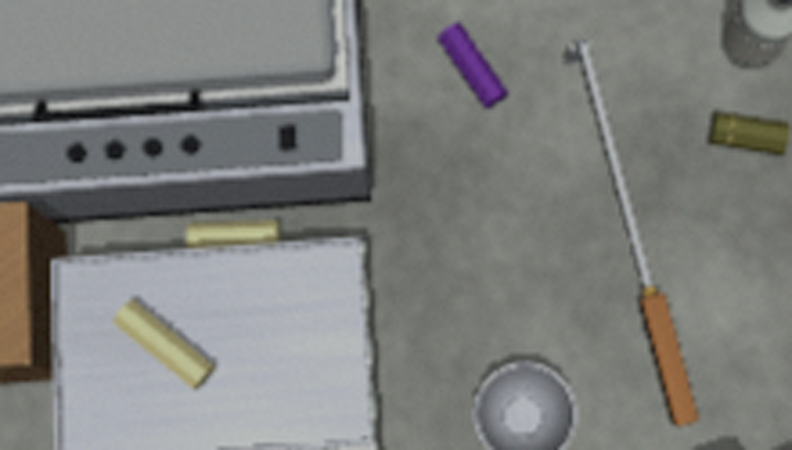

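The crop shows the packer's front bottom corner at (370,200), the scale's pan edge from (52,260) to (365,237), the stick between x=185 and 278, the rod from (582,45) to (650,290) and the handle down to (685,425).

Run:
```python
from h import *
f='top0.png'
C=lambda *p:[(205+x/3.6,135+y/3.6) for x,y in p]
np.set_printoptions(precision=4,suppress=True)
print('packer bottom corner,left',cast(f,C((370,200),(75,221)),0))
print('packer top front corner z145',cast(f,C((366,165)),.145))
print('scale far corners z.095',cast(f,C((52,260),(365,237)),.095))
print('stick ends z .02',cast(f,C((185,234),(279,230)),.02))
print('rod tip z.066',cast(f,C((583,46)),.066),'foot z0',cast(f,C((572,55)),0))
print('handle front/rear centre', cast(f,C((653,290)),.048),cast(f,C((686,422)),.028))
print('rod at handle',cast(f,C((649,288)),.032))
print('bowl,cane,purple',cast(f,C((525,412),(749,133),(473,65)),.03))
d=np.load('pics/top0.png.npz');R=d['V'][:3,:3];print('cam',-R.T@d['V'][:3,3])
print(cast(f,[(390,234)],.03))
```

```text
packer bottom corner,left [[0.6058 0.1661 0.    ]
 [0.584  0.4665 0.    ]]
packer top front corner z145 [[0.6075 0.1643 0.145 ]]
scale far corners z.095 [[0.5272 0.4626 0.095 ]
 [0.5493 0.1668 0.095 ]]
stick ends z .02 [[0.5666 0.3505 0.02  ]
 [0.5707 0.2564 0.02  ]]
rod tip z.066 [[ 0.7487 -0.0477  0.066 ]] foot z0 [[ 0.7607 -0.0435  0.    ]]
handle front/rear centre [[ 0.5056 -0.1125  0.048 ]] [[ 0.3792 -0.1435  0.028 ]]
rod at handle [[ 0.51   -0.1111  0.032 ]]
bowl,cane,purple [[ 0.3887  0.0128  0.03  ]
 [ 0.6686 -0.2176  0.03  ]
 [ 0.7403  0.0609  0.03  ]]
cam [0.2954 0.1084 1.4319]
[[ 0.4427 -0.1259  0.03  ]]
```

Measured layout, consistent with the given sizes:

- **Gap:** 56 mm wide, open-end centre at (0.5775, 0.1665), direction 0.074 rad to the left of +y.
- **Hook:** origin at (0.447, -0.125), yaw about 0.245, so the foot is near (0.757, -0.048). That gives the required 320 mm.
- **Stick:** near end about 90 mm into the gap, length 94 mm against 90 given.

Now moving over the handle.

```bash
python3 -m creep '{"grip":[0,0,0,0,0,0,0,0],"xyz":[[1.5,3.9,0],[3,7.8,0],[4.5,11.7,0],[6,15.6,0],[7.5,19.5,0],[9,23.4,0],[10.5,27.3,0],[12,31,0]],"twist":[[0,0,-0.02],[0,0,-0.04],[0,0,-0.06],[0,0,-0.08],[0,0,-0.1],[0,0,-0.12],[0,0,-0.15],[0,0,-0.178]]}' 40
python3 -m creep '{"grip":[0,0,0,0,0,0,0],"xyz":[[1.5,3.9,0],[3,7.8,0],[4.5,11.7,0],[6,15.8,-2],[6,15.8,-5],[6,15.8,-5],[6,15.8,-5]],"twist":[[0,0,0],[0,0,0],[0,0,0],[0,0,0],[0,0,0],[0,0,0],[0,0,0]]}'
python3 - <<'E'
from h import *
im=snap('wrist','w1.png')
s=r.sense();print(s['tool_pos'],s['tcp_rot'],s['time'])
hsv=cv2.cvtColor(im,cv2.COLOR_RGB2HSV)
m=cv2.inRange(hsv,(5,120,60),(16,255,255))
for c in cv2.findContours(m,0,2)[0]:
    if cv2.contourArea(c)>200:
        b=cv2.boxPoints(cv2.minAreaRect(c));print(b,cast('w1.png',b,.036))
E
```

```text
time: 0.77
tool_pos: [0.3867, -0.2806, 0.2224]
tcp_rot: [3.118, 0.381, -0.001]
contact_force: [1.3, -0.2, -0.1]
finger_gap: 0.0869
finger_force: 0.0
time: 1.35
tool_pos: [0.4454, -0.1245, 0.1715]
tcp_rot: [-3.117, -0.385, 0.005]
contact_force: [1.0, -0.4, 1.2]
finger_gap: 0.087
finger_force: 0.0
[ 0.44621424 -0.12555863  0.17283499] [-3.11800769e+00 -3.82411912e-01  1.74485457e-03] 1.4
[[312.99997 124.     ]
 [336.99997 124.     ]
 [336.99997 253.99997]
 [312.99997 253.99997]] [[ 0.50283811 -0.09997254  0.036     ]
 [ 0.50794658 -0.12025596  0.036     ]
 [ 0.38703945 -0.15229398  0.036     ]
 [ 0.38124128 -0.12935062  0.036     ]]
```

View pics/w1.png

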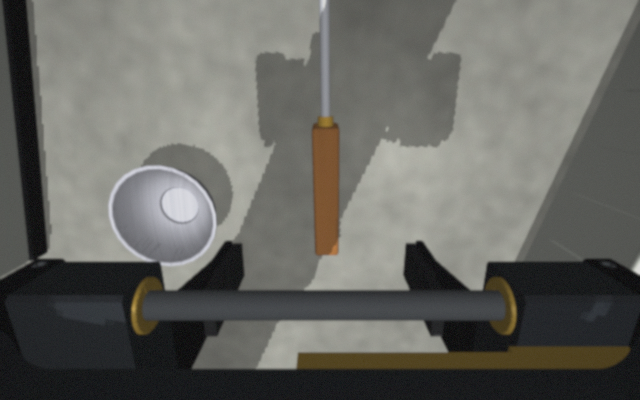

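The wrist view shows the handle at (313–337, 124–254), centred between the fingers and aligned with them. The bowl at (165,215) is clear. Descend and grip.

```bash
python3 -m creep '{"grip":[0,0,0,0,0,0,0],"xyz":[[0,0,-3.5],[0,0.05,-7],[0,0.1,-10.5],[0.1,0.1,-14],[0.1,0.1,-16],[0.1,0.1,-16.7],[0.1,0.1,-16.7]],"twist":[[0,0,0],[0,0,0],[0,0,0],[0,0,0],[0,0,0],[0,0,0],[0,0,0]]}' 40
python3 -m creep '{"grip":[255,255,255,255,255,255,255,255],"xyz":[[0,0,0],[0,0,0],[0,0,0],[0,0,0],[0,0,0],[0,0,0],[0,0,0],[0,0,0]],"twist":[[0,0,0],[0,0,0],[0,0,0],[0,0,0],[0,0,0],[0,0,0],[0,0,0],[0,0,0]]}' 40
```

```text
time: 1.98
tool_pos: [0.4472, -0.125, 0.0053]
tcp_rot: [-3.118, -0.38, 0.002]
contact_force: [-0.3, -0.2, -1.0]
finger_gap: 0.0872
finger_force: 0.0
time: 2.65
tool_pos: [0.4477, -0.1237, 0.0056]
tcp_rot: [3.118, 0.384, 0.0]
contact_force: [-0.1, -1.1, -0.2]
finger_gap: 0.0415
finger_force: 0.0
```

```bash
python3 -m creep '{"grip":[255,255,255,255,255,255,255,255],"xyz":[[0,0,0],[0,0,0],[0,0,0],[0,0,0],[0,0,0],[0,0,0],[0,0,0],[0,0,0]],"twist":[[0,0,0],[0,0,0],[0,0,0],[0,0,0],[0,0,0],[0,0,0],[0,0,0],[0,0,0]]}' 50
python3 -m creep '{"grip":[255,255,255,255,255,255,255,255],"xyz":[[0,0,0.5],[0,0,1.5],[0,0,3],[0,0,5],[0,0,7],[0,0,9],[0,0,10],[0,0,10]],"twist":[[0,0,0],[0,0,0],[0,0,0],[0,0,0],[0,0,0],[0,0,0],[0,0,0],[0,0,0]]}'
```

```text
time: 3.32
tool_pos: [0.4476, -0.1237, 0.0055]
tcp_rot: [-3.118, -0.384, 0.0]
contact_force: [0.1, -0.3, 1.0]
finger_gap: 0.0237
finger_force: 50.0
time: 3.98
tool_pos: [0.4493, -0.1241, 0.1083]
tcp_rot: [3.116, 0.383, 0.006]
contact_force: [1.1, -0.3, -0.9]
finger_gap: 0.0235
finger_force: 50.0
```

```bash
python3 -m creep '{"grip":[255,255,255,255,255,255,255,255],"xyz":[[0,-1,0],[0,-2,0],[0,-3,0],[0,-4,0],[0,-5,0],[0,-6,0],[0,-7,0],[0,-7.5,0]],"twist":[[0,0,0.05],[0,0,0.14],[0,0,0.24],[0,0,0.34],[0,0,0.44],[0,0,0.54],[0,0,0.64],[0,0,0.74]]}'
python3 -m creep '{"grip":[255,255,255,255,255,255,255,255],"xyz":[[0,0,0],[0,0,0],[0,0,0],[0,0,0],[0,0,0],[0,0,0],[0,0,0],[0,0,0]],"twist":[[0,0,0.1],[0,0,0.2],[0,0,0.3],[0,0,0.4],[0,0,0.5],[0,0,0.58],[0,0,0.64],[0,0,0.66]]}'
python3 -m creep '{"grip":[255,255,255,255,255,255,255,255],"xyz":[[1.5,0,-0.5],[4,0,-1],[7,0,-2],[10,0,-3],[13,0,-4],[15,0,-4.5],[15.7,0,-5],[15.7,0,-5]],"twist":[[0,0,0],[0,0,0],[0,0,0],[0,0,0],[0,0,0],[0,0,0],[0,0,0],[0,0,0]]}'
python3 - <<'E'
from h import *
from scipy.spatial.transform import Rotation as Ro
s=r.sense();print(s['tool_pos'],Ro.from_rotvec(s['tcp_rot']).as_matrix())
snap('top','top2.png')
im=cv2.imread('pics/top2.png');c=im[135:260,205:425]; cv2.imwrite('pics/crop2.png',cv2.resize(c,None,fx=3.6,fy=3.6,interpolation=cv2.INTER_CUBIC))
E
```

```text
time: 4.65
tool_pos: [0.4469, -0.1998, 0.1044]
tcp_rot: [-2.765, -1.49, 0.002]
contact_force: [-0.0, 0.2, -1.9]
finger_gap: 0.0235
finger_force: 50.0
time: 5.32
tool_pos: [0.4471, -0.1985, 0.1045]
tcp_rot: [-2.133, -2.304, 0.001]
contact_force: [0.0, 0.8, -1.4]
finger_gap: 0.024
finger_force: 50.0
time: 5.98
tool_pos: [0.6049, -0.1977, 0.0532]
tcp_rot: [-2.136, -2.3, 0.0]
contact_force: [-0.7, 0.4, -1.8]
finger_gap: 0.0231
finger_force: 50.0
[ 0.60486621 -0.19772437  0.05323516] [[-0.07415752  0.99724416 -0.00218072]
 [ 0.99724483  0.07416127  0.00168855]
 [ 0.00184562 -0.0020495  -0.9999962 ]]
```

View pics/crop2.png

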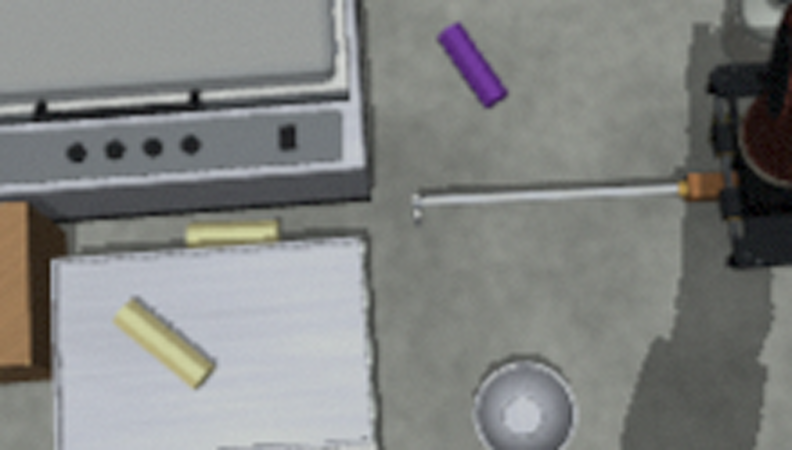

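The hook points at the gap, with its bend at (418,200) and foot at (416,212). The stick hasn't moved, at (185–278, 232). I'll check the direction numerically.

Run:
```python
from h import *
C=lambda *p:[(205+x/3.6,135+y/3.6) for x,y in p]
a=cast('top2.png',C((420,198)),.112)[0];b=cast('top2.png',C((682,188)),.08)[0];print(a,b,np.arctan2(*(a-b)[1::-1]))
print('foot',cast('top2.png',C((417,215)),.05))
g=np.array([-.0745,.9972]);o=np.array([.5775,.1665]);n=np.array([.9972,.0745])
for p in (a,b):print('depth',(p[:2]-o)@g,'lateral',(p[:2]-o)@n)
```

```text
[0.58348275 0.11452998 0.112     ] [ 0.60034024 -0.13861188  0.08      ] 1.637291197755036
foot [[0.5798906  0.11775577 0.05      ]]
depth -0.05227021877219678 lateral 0.0020942319616505667
depth -0.3059591636845383 lateral 4.5450582286996344e-05
```

```bash
python3 -m creep '{"grip":[255,255,255,255,255,255,255,255],"xyz":[[-0.2,1.5,0],[-0.5,4.5,0],[-0.7,8,0],[-1.0,12,0],[-1.3,16,0],[-1.6,20,0],[-1.9,23.5,0],[-2.0,25.2,0]],"twist":[[0,0,0],[0,0,0],[0,0,0],[0,0,0],[0,0,0],[0,0,0],[0,0,0],[0,0,0]]}'
python3 -m creep '{"grip":[255,255],"xyz":[[0,0,0],[0,0,0]],"twist":[[0,0,0],[0,0,0]]}'
python3 - <<'E'
from h import *
snap('top','top3.png')
im=cv2.imread('pics/top3.png');c=im[135:260,205:425]; cv2.imwrite('pics/crop3.png',cv2.resize(c,None,fx=3.6,fy=3.6,interpolation=cv2.INTER_CUBIC))
E
```

```text
time: 6.7
tool_pos: [0.5824, 0.0592, 0.0566]
tcp_rot: [-2.132, -2.307, -0.002]
contact_force: [-0.4, 1.6, -1.3]
finger_gap: 0.0234
finger_force: 50.0
time: 6.87
tool_pos: [0.5835, 0.0543, 0.0562]
tcp_rot: [2.135, 2.304, -0.0]
contact_force: [0.9, -1.0, -1.6]
finger_gap: 0.0236
finger_force: 50.0
```

View pics/crop3.png

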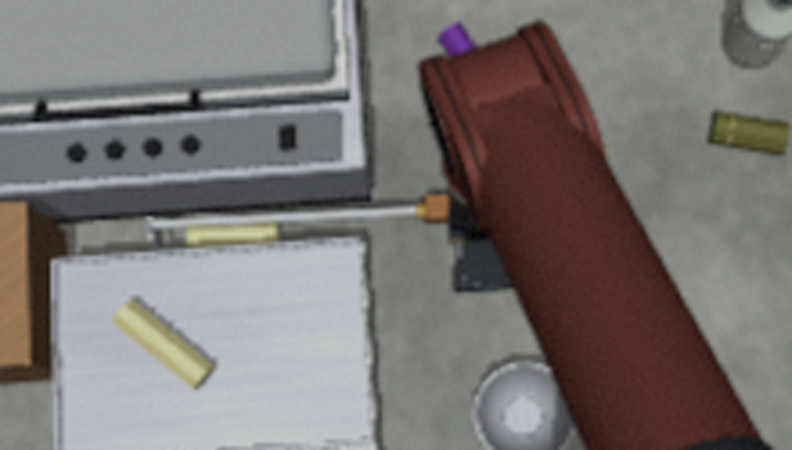

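The foot at (153,235) is past the stick's far end (185,235), with the rod above the stick. Lower it and start raking.

```bash
python3 -m creep '{"grip":[255,255,255,255,255,255,255],"xyz":[[0,0,-1],[0,0,-2.2],[0,0,-3.4],[0,0,-4.3],[0,0,-4.7],[0,0,-4.8],[0,0,-4.8]],"twist":[[0,0,0],[0,0,0],[0,0,0],[0,0,0],[0,0,0],[0,0,0],[0,0,0]]}'
python3 -m creep '{"grip":[255,255,255,255,255,255,255,255],"xyz":[[0.05,-0.7,0],[0.1,-1.7,0],[0.2,-2.9,0],[0.3,-4.2,0],[0.4,-5.5,0],[0.5,-6.8,0],[0.6,-8.1,0],[0.7,-9.4,0]],"twist":[[0,0,0],[0,0,0],[0,0,0],[0,0,0],[0,0,0],[0,0,0],[0,0,0],[0,0,0]]}'
python3 - <<'E'
from h import *
im=snap('top','top4.png')
hsv=cv2.cvtColor(im,cv2.COLOR_RGB2HSV)
m=cv2.inRange(hsv,(22,60,120),(32,255,255))
for c in cv2.findContours(m,0,2)[0]:
    if cv2.contourArea(c)>20: print(cv2.minAreaRect(c), cast('top4.png',[cv2.minAreaRect(c)[0]],.02))
E
```

```text
time: 7.5
tool_pos: [0.5845, 0.0533, 0.007]
tcp_rot: [-2.137, -2.301, 0.001]
contact_force: [0.4, 0.7, -1.9]
finger_gap: 0.0236
finger_force: 50.0
time: 8.17
tool_pos: [0.5918, -0.0425, 0.0076]
tcp_rot: [2.138, 2.301, -0.0]
contact_force: [-0.1, 0.1, -0.8]
finger_gap: 0.0238
finger_force: 50.0
((128.68875122070312, 320.5179748535156), (2.133204460144043, 87.46139526367188), 5.44033145904541) [[0.15006756 0.76978356 0.02      ]]
((117.3465347290039, 320.0346374511719), (2.089578151702881, 88.55831146240234), 5.710593223571777) [[0.15165547 0.80844016 0.02      ]]
((106.03531646728516, 320.0037841796875), (1.9886183738708496, 88.56453704833984), 6.115502834320068) [[0.15177118 0.84684413 0.02      ]]
((94.60975646972656, 320.01220703125), (1.8773359060287476, 88.676513671875), 6.340190887451172) [[0.15175922 0.88562036 0.02      ]]
((505.0, 260.0), (6.0, 24.0), 90.0) [[ 0.35259452 -0.52731685  0.02      ]]
((489.3468017578125, 241.7456512451172), (28.282636642456055, 7.450802326202393), 8.746162414550781) [[ 0.4163108  -0.47788956  0.02      ]]
((249.9158477783203, 230.158447265625), (29.058576583862305, 7.809932231903076), 39.28940963745117) [[0.45752494 0.36980708 0.02      ]]
((197.18121337890625, 214.0227813720703), (46.14886474609375, 7.635943412780762), 88.40885925292969) [[0.5155105  0.56088474 0.02      ]]
((351.0400085449219, 103.2199935913086), (14.0, 23.400001525878906), 53.13010025024414) [[0.9412461 0.0035589 0.02     ]]
```

Run:
```python
from h import *
im=cv2.imread('pics/top4.png');c=im[135:260,205:425]; cv2.imwrite('pics/crop4.png',cv2.resize(c,None,fx=3.6,fy=3.6,interpolation=cv2.INTER_CUBIC))
```

```text
(no output)
```

View pics/crop4.png

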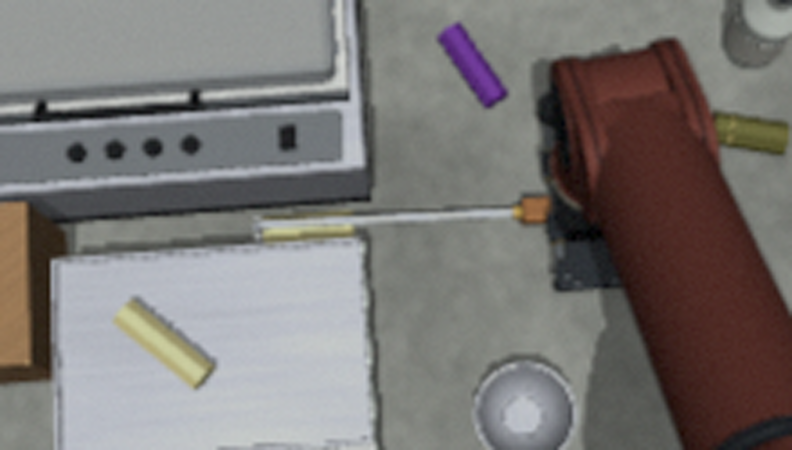

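The rake works: the stick at (262–355, 230) is moving with the foot. Continue about 15.5 cm.

```bash
python3 -m creep '{"grip":[255,255,255,255,255,255,255,255],"xyz":[[0.1,-1.2,0],[0.2,-2.4,0],[0.3,-3.6,0],[0.4,-4.8,0],[0.45,-6,0],[0.55,-7.2,0],[0.6,-8.4,0],[0.7,-9.6,0]],"twist":[[0,0,0],[0,0,0],[0,0,0],[0,0,0],[0,0,0],[0,0,0],[0,0,0],[0,0,0]]}'
python3 -m creep '{"grip":[255,255,255,255,255,255,255,255],"xyz":[[0.1,-1.2,0],[0.2,-2.4,0],[0.25,-3.5,0],[0.3,-4.4,0],[0.35,-5.2,0],[0.4,-5.7,0],[0.45,-6,0],[0.45,-6,0]],"twist":[[0,0,0],[0,0,0],[0,0,0],[0,0,0],[0,0,0],[0,0,0],[0,0,0],[0,0,0]]}'
python3 - <<'E'
from h import *
im=snap('top','top5.png')
hsv=cv2.cvtColor(im,cv2.COLOR_RGB2HSV)
m=cv2.inRange(hsv,(20,50,90),(34,255,255))[180:225,290:390]
m=cv2.morphologyEx(m,cv2.MORPH_CLOSE,np.ones((5,5)))
for c in cv2.findContours(m,0,2)[0]:
    if cv2.contourArea(c)>10:
        b=cv2.boxPoints(cv2.minAreaRect(c))+[290,180]; print(b.mean(0),cast('top5.png',b,.02))
c=cv2.imread('pics/top5.png')[135:260,205:425]; cv2.imwrite('pics/crop5.png',cv2.resize(c,None,fx=3.6,fy=3.6,interpolation=cv2.INTER_CUBIC))
E
```

```text
time: 8.88
tool_pos: [0.5986, -0.138, 0.0075]
tcp_rot: [-2.138, -2.302, 0.0]
contact_force: [-0.6, 1.2, -1.1]
finger_gap: 0.0236
finger_force: 50.0
time: 9.55
tool_pos: [0.6032, -0.1973, 0.0075]
tcp_rot: [2.138, 2.301, -0.0]
contact_force: [0.5, 0.2, -0.7]
finger_gap: 0.0236
finger_force: 50.0
[334. 195.] [[0.59985001 0.11374444 0.02      ]
 [0.5998423  0.02668976 0.02      ]
 [0.5702816  0.02703328 0.02      ]
 [0.57029105 0.11372491 0.02      ]]
```

View pics/crop5.png

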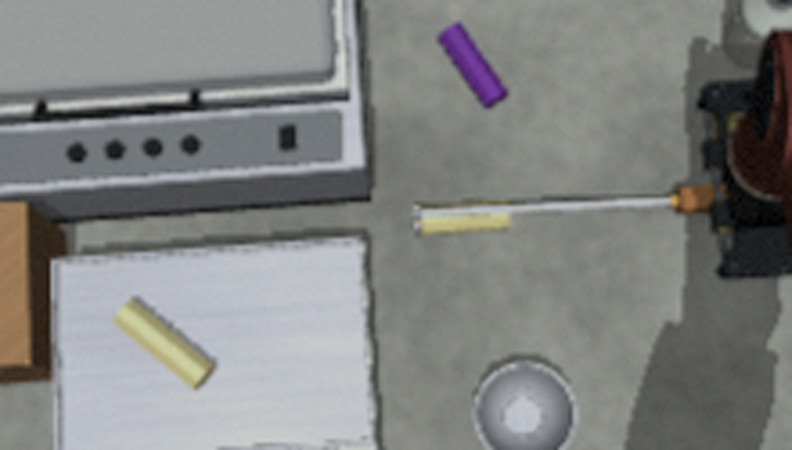

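The stick is fully out at about (0.585, 0.07), with its near end 95 mm beyond... its centre about 95 mm outside the open end. Back the foot off, lift, and return the hook to its old open spot.

```bash
python3 -m creep '{"grip":[255,255,255,255,255,255,255,255],"xyz":[[0,0.5,0],[0,0.5,1.5],[0,0.5,4],[0,0.5,7],[0,0.5,9],[0,0.5,10],[0,0.5,10],[0,0.5,10]],"twist":[[0,0,0],[0,0,0],[0,0,0],[0,0,0],[0,0,0],[0,0,0],[0,0,0],[0,0,0]]}'
python3 -m creep '{"grip":[255,255,255,255,255,255,255,255],"xyz":[[-1.5,-0.5,0],[-4,-0.5,0],[-7,-0.5,0],[-10,-0.5,0],[-13,-0.5,0],[-15,-0.5,0],[-15.5,-0.5,0],[-15.5,-0.5,0]],"twist":[[0,0,0],[0,0,0],[0,0,0],[0,0,0],[0,0,0],[0,0,0],[0,0,0],[0,0,0]]}'
python3 -m creep '{"grip":[255,255,255,255,255,255,255,255],"xyz":[[0,0,0],[0,0,0],[0,0,0],[0,0,0],[0,0,0],[0,0,0],[0,0,0],[0,0,0]],"twist":[[0,0,-0.05],[0,0,-0.14],[0,0,-0.24],[0,0,-0.34],[0,0,-0.44],[0,0,-0.54],[0,0,-0.64],[0,0,-0.74]]}'
python3 -m creep '{"grip":[255,255,255,255,255,255,255,255],"xyz":[[0,1,0],[0,2,0],[0,3,0],[0,4,0],[0,5,0],[0,6,0],[0,7,0],[0,7.3,0]],"twist":[[0,0,-0.1],[0,0,-0.2],[0,0,-0.3],[0,0,-0.4],[0,0,-0.5],[0,0,-0.58],[0,0,-0.64],[0,0,-0.66]]}'
python3 -m creep '{"grip":[255,255,255,255,255,255,255,255],"xyz":[[0,0,-1],[0,0,-3],[0,0,-5],[0,0,-7],[0,0,-8.5],[0,0,-9.3],[0,0,-9.7],[0,0,-9.9]],"twist":[[0,0,0],[0,0,0],[0,0,0],[0,0,0],[0,0,0],[0,0,0],[0,0,0],[0,0,0]]}'
python3 -m creep '{"grip":[255,255,255],"xyz":[[0,0,0],[0,0,-0.15],[0,0,-0.15]],"twist":[[0,0,0],[0,0,0],[0,0,0]]}'
```

```text
time: 10.27
tool_pos: [0.6031, -0.1912, 0.107]
tcp_rot: [-2.137, -2.303, 0.0]
contact_force: [-0.3, -0.8, -1.6]
finger_gap: 0.0234
finger_force: 50.0
time: 10.93
tool_pos: [0.4461, -0.1968, 0.1062]
tcp_rot: [-2.138, -2.299, 0.002]
contact_force: [1.2, -0.1, -1.1]
finger_gap: 0.0234
finger_force: 50.0
time: 11.6
tool_pos: [0.4491, -0.1962, 0.1066]
tcp_rot: [-2.827, -1.367, 0.0]
contact_force: [0.1, 0.6, -2.2]
finger_gap: 0.0234
finger_force: 50.0
time: 12.27
tool_pos: [0.449, -0.1215, 0.1067]
tcp_rot: [-3.117, -0.381, 0.001]
contact_force: [-1.1, -0.2, -1.4]
finger_gap: 0.0237
finger_force: 50.0
time: 12.93
tool_pos: [0.4481, -0.1236, 0.0077]
tcp_rot: [-3.117, -0.384, 0.002]
contact_force: [-0.5, 0.5, -2.4]
finger_gap: 0.0236
finger_force: 50.0
time: 13.18
tool_pos: [0.4487, -0.1239, 0.0076]
tcp_rot: [3.118, 0.384, 0.002]
contact_force: [-0.1, 0.3, -1.1]
finger_gap: 0.0235
finger_force: 50.0
```

```bash
python3 -m creep '{"grip":[255,255,0,0,0,0,0,0],"xyz":[[0,0,-0.1],[0,0,-0.2],[0,0,-0.2],[0,0,-0.2],[0,0,-0.2],[0,0,-0.2],[0,0,-0.2],[0,0,-0.2]],"twist":[[0,0,0],[0,0,0],[0,0,0],[0,0,0],[0,0,0],[0,0,0],[0,0,0],[0,0,0]]}'
python3 -m creep '{"grip":[0,0,0,0,0,0,0,0],"xyz":[[0,0,0],[0,0,0],[0,0,1],[0,0,4],[0,0,8],[0,0,12],[0,0,16],[0,0,18]],"twist":[[0,0,0],[0,0,0],[0,0,0],[0,0,0],[0,0,0],[0,0,0],[0,0,0],[0,0,0]]}'
python3 -m creep '{"grip":[0,0,0,0,0,0,0,0],"xyz":[[2,3,0],[4,6,0],[6,9,0],[8,12,0],[10,15,0],[12,18,0],[12.9,19.2,0],[12.9,19.2,0]],"twist":[[0,0,0.12],[0,0,0.24],[0,0,0.36],[0,0,0.48],[0,0,0.6],[0,0,0.72],[0,0,0.84],[0,0,0.95]]}'
python3 -m creep '{"grip":[0,0,0,0,0,0],"xyz":[[0,0,0],[0,0,0],[0,0,0],[0,0,0],[0,0,0],[0,0,0]],"twist":[[0,0,0.1],[0,0,0.2],[0,0,0.3],[0,0,0.38],[0,0,0.38],[0,0,0.38]]}'
python3 - <<'E'
from h import *
im=snap('wrist','w2.png')
s=r.sense();print(s['tool_pos'],s['tcp_rot'],s['time'])
hsv=cv2.cvtColor(im,cv2.COLOR_RGB2HSV)
m=cv2.inRange(hsv,(20,50,90),(34,255,255));m=cv2.morphologyEx(m,cv2.MORPH_OPEN,np.ones((3,3)))
for c in cv2.findContours(m,0,2)[0]:
    if cv2.contourArea(c)>200:
        b=cv2.boxPoints(cv2.minAreaRect(c));q=cast('w2.png',b,.024);print(b,q,q.mean(0))
E
```

```text
time: 13.85
tool_pos: [0.4482, -0.1238, 0.0051]
tcp_rot: [3.118, 0.384, 0.0]
contact_force: [-0.3, -0.6, -0.1]
finger_gap: 0.0555
finger_force: 0.0
time: 14.52
tool_pos: [0.4498, -0.1238, 0.1908]
tcp_rot: [3.116, 0.384, 0.009]
contact_force: [0.7, -0.4, -0.1]
finger_gap: 0.0867
finger_force: 0.0
time: 15.18
tool_pos: [0.5781, 0.0731, 0.1857]
tcp_rot: [-2.586, -1.781, -0.003]
contact_force: [-0.6, 0.2, -0.3]
finger_gap: 0.0871
finger_force: 0.0
time: 15.68
tool_pos: [0.5771, 0.0682, 0.1855]
tcp_rot: [2.22, 2.223, 0.0]
contact_force: [-0.1, -0.4, -0.1]
finger_gap: 0.087
finger_force: 0.0
[0.57713963 0.06816003 0.18548691] [2.22032981e+00 2.22230385e+00 1.01169077e-04] 15.7333
[[504.90714 332.99567]
 [507.0043  287.90717]
 [517.23804 288.38318]
 [515.14087 333.47168]] [[ 0.78894523 -0.10805264  0.024     ]
 [ 0.78134957 -0.04830544  0.024     ]
 [ 0.79279503 -0.04888034  0.024     ]
 [ 0.80095231 -0.10868497  0.024     ]] [ 0.79101054 -0.07848085  0.024     ]
[[130.27098 286.19397]
 [140.99901 285.95557]
 [142.04442 332.99902]
 [131.31639 333.23743]] [[ 0.36396754 -0.04712772  0.024     ]
 [ 0.37590083 -0.04679917  0.024     ]
 [ 0.36696953 -0.10910152  0.024     ]
 [ 0.35442656 -0.10946433  0.024     ]] [ 0.36531612 -0.07812319  0.024     ]
[[313.239   134.58408]
 [342.84076 132.61063]
 [348.9204  223.8053 ]
 [319.31866 225.77875]] [[0.56777334 0.11860413 0.024     ]
 [0.59608191 0.1205194  0.024     ]
 [0.60422828 0.0273013  0.024     ]
 [0.57343556 0.02503323 0.024     ]] [0.58537977 0.07286451 0.024     ]
```

View pics/w2.png

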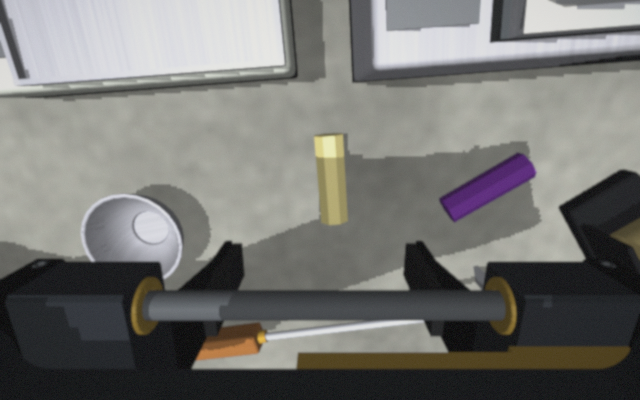

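The wrist view shows the stick at (331,180), i.e. centre (0.585, 0.073) with axis yaw 1.645. The purple look-alike at (488,187) and the bowl are clear of the fingers.

```bash
python3 -m creep '{"grip":[0,0,0,0,0,0,0,0],"xyz":[[0.8,0.4,-2],[0.8,0.4,-5.5],[0.8,0.4,-9],[0.8,0.4,-12.5],[0.8,0.4,-15.5],[0.8,0.4,-17.5],[0.8,0.4,-18.1],[0.8,0.4,-18.1]],"twist":[[0,0,0.03],[0,0,0.07],[0,0,0.07],[0,0,0.07],[0,0,0.07],[0,0,0.07],[0,0,0.07],[0,0,0.07]]}' 15
python3 -m creep '{"grip":[255,255,255,255,255,255,255,255],"xyz":[[0,0,0],[0,0,0],[0,0,0],[0,0,0],[0,0,0],[0,0,0],[0,0,0],[0,0,0]],"twist":[[0,0,0],[0,0,0],[0,0,0],[0,0,0],[0,0,0],[0,0,0],[0,0,0],[0,0,0]]}' 15
python3 -m creep '{"grip":[255,255,255,255,255,255],"xyz":[[0,0,0],[0,0,0],[0,0,0],[0,0,0],[0,0,0],[0,0,0]],"twist":[[0,0,0],[0,0,0],[0,0,0],[0,0,0],[0,0,0],[0,0,0]]}' 20
python3 -m creep '{"grip":[255,255,255,255,255,255,255,255],"xyz":[[0,0,1],[0,0,3],[0,0,6],[0,0,9],[0,0,12.5],[0,0,16],[0,0,19],[0,0,20]],"twist":[[0,0,0],[0,0,0],[0,0,0],[0,0,0],[0,0,0],[0,0,0],[0,0,0],[0,0,0]]}'
```

```text
time: 16.4
tool_pos: [0.584, 0.0721, 0.0029]
tcp_rot: [-2.138, -2.299, 0.004]
contact_force: [0.1, -1.2, 0.5]
finger_gap: 0.0868
finger_force: 0.0
time: 17.07
tool_pos: [0.5852, 0.0722, 0.0041]
tcp_rot: [2.138, 2.302, 0.0]
contact_force: [-1.0, -0.1, -0.3]
finger_gap: 0.0417
finger_force: 0.0
time: 17.57
tool_pos: [0.5852, 0.0722, 0.004]
tcp_rot: [-2.138, -2.302, 0.0]
contact_force: [-1.2, -0.4, -0.7]
finger_gap: 0.0278
finger_force: 20.0
time: 18.23
tool_pos: [0.5869, 0.0731, 0.21]
tcp_rot: [2.134, 2.299, 0.008]
contact_force: [0.4, 1.1, -0.1]
finger_gap: 0.0278
finger_force: 20.0
```

The stick is held (gap 27.8 mm). Carry it high over to the tub.

```bash
python3 -m creep '{"grip":[255,255,255,255,255,255,255,255],"xyz":[[-0.2,-1.5,0],[-0.4,-4.5,0],[-0.7,-8,0],[-1,-11.5,0],[-1.3,-15,0],[-1.6,-18.5,0],[-1.9,-22,0],[-2.2,-25.5,0]],"twist":[[0,0,0],[0,0,0],[0,0,0],[0,0,0],[0,0,0],[0,0,0],[0,0,0],[0,0,0]]}'
python3 -m creep '{"grip":[255,255,255,255,255,255,255,255],"xyz":[[0,-3.5,0],[0,-7,0],[0,-10.5,0],[0,-14,0],[0,-17.5,0],[0,-20,0],[0,-20,0],[0,-20,0]],"twist":[[0,0,0],[0,0,0],[0,0,0],[0,0,0],[0,0,0],[0,0,0],[0,0,0],[0,0,0]]}'
python3 - <<'E'
from h import *
im=snap('wrist','w3.png');snap('top','top6.png')
s=r.sense();print(s['tool_pos'],s['time'],s['finger_gap'])
a=cv2.imread('pics/top0.png')[145:290,435:570];b=cv2.resize(im[:,:,::-1],None,fx=.6,fy=.6)
a=cv2.resize(a,None,fx=2.7,fy=2.7,interpolation=cv2.INTER_CUBIC)
o=np.zeros((max(a.shape[0],b.shape[0]),a.shape[1]+b.shape[1],3),np.uint8);o[:a.shape[0],:a.shape[1]]=a;o[:b.shape[0],a.shape[1]:]=b;cv2.imwrite('pics/cmp.png',o);print(o.shape,a.shape)
E
```

```text
time: 18.9
tool_pos: [0.5625, -0.1843, 0.2042]
tcp_rot: [-2.137, -2.302, 0.0]
contact_force: [1.1, 0.6, -0.5]
finger_gap: 0.0276
finger_force: 20.0
time: 19.57
tool_pos: [0.5622, -0.3843, 0.2032]
tcp_rot: [-2.14, -2.298, 0.0]
contact_force: [0.2, 0.9, -0.1]
finger_gap: 0.0276
finger_force: 20.0
[ 0.56345784 -0.38137188  0.20391408] 19.6667 0.027586746852284127
(392, 748, 3) (392, 364, 3)
```

View pics/cmp.png

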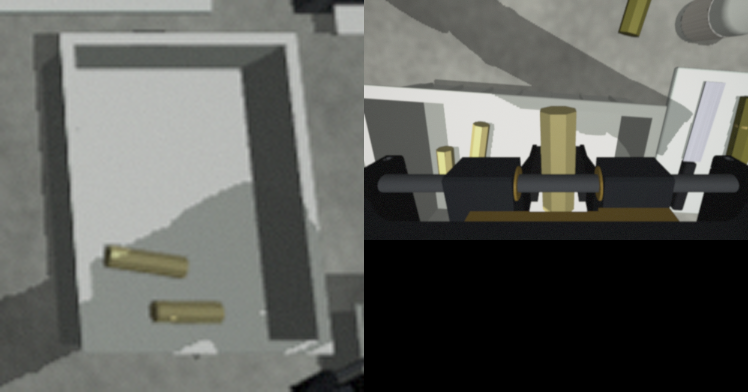

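Left panel (top view): tub rim corners at (60,34), (297,34), (331,353) and (80,350), with its two sticks at (146,260) and (187,312). Right panel: the stick is held square across the tub wall.

Run:
```python
from h import *
C=lambda *p:[(435+x/2.7,145+y/2.7) for x,y in p]
q=cast('top0.png',C((60,34),(297,34),(331,353),(80,350)),.12);print(q,q.mean(0))
print([np.linalg.norm(q[i]-q[(i+1)%4]) for i in range(4)])
print(cast('top0.png',C((146,262),(187,312)),.02))
```

```text
[[ 0.69551028 -0.35054874  0.12      ]
 [ 0.69550985 -0.65191519  0.12      ]
 [ 0.29832198 -0.64751171  0.12      ]
 [ 0.30192627 -0.34749964  0.12      ]] [ 0.49781709 -0.49936882  0.12      ]
[np.float64(0.30136645515531313), np.float64(0.3972122726055525), np.float64(0.30003371479328617), np.float64(0.3935958194656253)]
[[ 0.41528485 -0.47683808  0.02      ]
 [ 0.35067484 -0.52454359  0.02      ]]
```

The tub measures 301 × 395 mm, as it should, centred at (0.498, -0.499) with no yaw. Place at (0.575, -0.50).

```bash
python3 -m creep '{"grip":[255,255,255,255,255,255],"xyz":[[0.2,-3,0],[0.5,-6,0],[0.8,-9,0],[1.1,-11.8,0],[1.1,-11.8,0],[1.1,-11.8,0]],"twist":[[0,0,-0.02],[0,0,-0.04],[0,0,-0.06],[0,0,-0.074],[0,0,-0.074],[0,0,-0.074]]}'
python3 -m creep '{"grip":[255,255,255,255,255,255,255,255],"xyz":[[0,0,-2],[0,0,-5],[0,0,-8],[0,0,-11],[0,0,-14],[0,0,-16],[0,0,-17.5],[0,0,-18.3]],"twist":[[0,0,0],[0,0,0],[0,0,0],[0,0,0],[0,0,0],[0,0,0],[0,0,0],[0,0,0]]}'
python3 -m creep '{"grip":[255,255,255,255,255],"xyz":[[0,0,-0.4],[0,0,-0.7],[0,0,-0.9],[0,0,-0.9],[0,0,-0.9]],"twist":[[0,0,0],[0,0,0],[0,0,0],[0,0,0],[0,0,0]]}'
```

```text
time: 20.17
tool_pos: [0.5743, -0.5007, 0.2034]
tcp_rot: [-2.221, -2.22, -0.001]
contact_force: [0.8, 0.8, 0.1]
finger_gap: 0.0278
finger_force: 20.0
time: 20.83
tool_pos: [0.5744, -0.4982, 0.0194]
tcp_rot: [-2.217, -2.222, -0.001]
contact_force: [-0.5, -0.4, -0.2]
finger_gap: 0.0278
finger_force: 20.0
time: 21.25
tool_pos: [0.5746, -0.5011, 0.0132]
tcp_rot: [2.221, 2.22, 0.0]
contact_force: [0.0, 0.0, -0.4]
finger_gap: 0.0278
finger_force: 20.0
```

```bash
python3 -m creep '{"grip":[255,255,255,255,0,0,0,0],"xyz":[[0,0,-0.2],[0,0,-0.4],[0,0,-0.4],[0,0,-0.4],[0,0,-0.4],[0,0,-0.4],[0,0,-0.4],[0,0,-0.4]],"twist":[[0,0,0],[0,0,0],[0,0,0],[0,0,0],[0,0,0],[0,0,0],[0,0,0],[0,0,0]]}'
python3 -m creep '{"grip":[0,0,0,0,0,0,0,0],"xyz":[[0,0,0],[0,0,0],[0,0,0],[0,0,2],[0,0,6],[0,0,10],[0,0,14],[0,0,18]],"twist":[[0,0,0],[0,0,0],[0,0,0],[0,0,0],[0,0,0],[0,0,0],[0,0,0],[0,0,0]]}'
python3 -m creep '{"grip":[0,0,0,0,0,0,0,0],"xyz":[[-4,0,1],[-8,0,2],[-12,0,3],[-16,-1,4],[-18,-2,4],[-20,-3,4],[-20,-4,4],[-20,-4,4]],"twist":[[0,0,0],[0,0,0],[0,0,0],[0,0,0],[0,0,0],[0,0,0],[0,0,0],[0,0,0]]}'
python3 - <<'E'
from h import *
snap('top','top7.png');im=cv2.imread('pics/top7.png');cv2.imwrite('pics/fin.png',cv2.resize(im[80:290,200:580],(760,420)))
s=r.sense();print(s['tool_pos'],s['time'],s['contact_force'])
E
```

```text
time: 21.92
tool_pos: [0.5741, -0.5007, 0.008]
tcp_rot: [-2.221, -2.221, 0.0]
contact_force: [-0.8, -0.1, 0.3]
finger_gap: 0.047
finger_force: 0.0
time: 22.58
tool_pos: [0.574, -0.5005, 0.1901]
tcp_rot: [2.221, 2.222, 0.0]
contact_force: [0.3, -1.3, 0.6]
finger_gap: 0.0864
finger_force: 0.0
time: 23.25
tool_pos: [0.3721, -0.5431, 0.2282]
tcp_rot: [2.226, 2.217, -0.002]
contact_force: [0.2, -0.2, 0.6]
finger_gap: 0.0873
finger_force: 0.0
[ 0.37402077 -0.54132311  0.22791626] 23.3 [0.93684645 0.12384206 0.45290701]
```

View pics/fin.png

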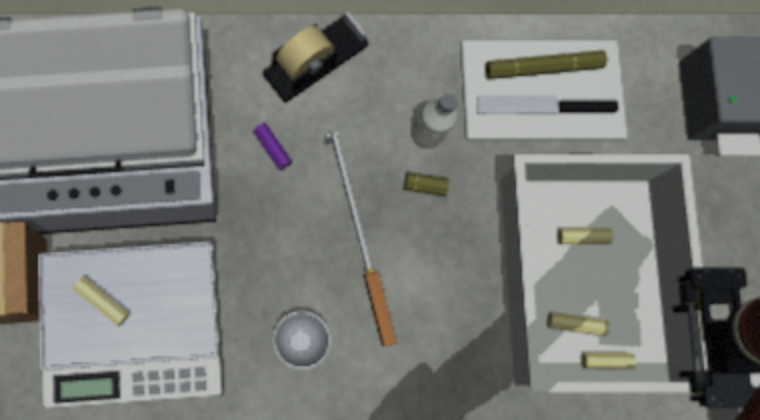

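The stick lies in the tub at (585,236), the hook stands on the open counter (330,135)–(385,340), and everything else is where it was.

```bash
python3 -c "
from workcell import ticket
print(ticket.sign_off())"
```

```text
the job is handed in; nothing more can be done
None
```

I raked the stick out of the gap with the hook, put the hook back on the open counter and laid the stick in the white tub. The last picture shows nothing else disturbed; I handed the job in at about 23 s, and sign-off returned no verdict.

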